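# Park the spring plunger and run the loaded slide to its end stop

### The job

The slide fixture on the bench is locked by a spring plunger. Pull the plunger's flat handle up, turn it a quarter turn and let it settle in its rest notch so that the pin stays out by itself, and let go of it before the slide has moved. Then push the slide fully home against its end stop, leaving the plunger parked out and the casting sitting in its nest on the slide.

Things in the scene. Friction and masses are not known exactly. Their poses are not given: they have to be found in the camera images.
- plunger_handle (a point): Centre of the plunger's flat black upright handle on the slide: 44 mm long (y axis, along the travel when locked), 12 thick (x), 26 tall (z up). Locked, this point is 71 mm above the bench; the notched collar under it (32 mm square) tops at 47.5 mm: keep fingertips above it. Spring: 6 to 9 N down. Lifted 17 to 24 mm (24 = stop) it turns either way; at a quarter turn it parks 12 mm above locked.
- push_plate (a point): Middle of the top edge of the upright steel plate at the slide's right end: 64 mm wide (x), 8 thick (y), top 48 mm above bench; bed below is 10 mm high, side strips 24. y axis: travel to the end stop (robot's left, within 20 degrees). Push on the outer face, 4 mm along -y; space behind is free. The plunger stands 39 mm ahead (+y).
- carriage (a joint): Travel of the slide in m: 0 at the start (locked by the pin, about 2 mm of play), 0.085 fully home against the end stop. Stays where left; pushing takes 3 N, plus 15 N per m/s. The plunger's rest notch on it is a V that centres the handle if let go up to 12 degrees off a quarter turn; standing on the collar's rim, 16 mm up, is not parked.
- casting_centre (a point): Centre of the loose dark flanged casting (50 x 50 x 30 mm, 0.3 kg) that sits in the slide's low four-sided nest (10 mm high, 2 mm of play), 93 mm ahead (+y) of the push plate; its top is 60 mm above the bench. It rides along and stays in the nest.
Not all that is in view belongs to the job. What is shaped like the part that bears casting_centre but orange or turquoise is not meant.

How it is judged (in metres and radians):
On the way, in this order (a step that is already met when the one before it is completed fails the run):
1. the plunger is parked in its rest notch (about 12 mm up, a quarter turn round), the fingers touch nothing and the slide is still at its start (z of plunger_handle in the frame of push_plate between 0.031 and 0.0375 m and angle between the y axis of plunger_handle and the x axis of push_plate, either way round below 0.25 rad and value of joint carriage below 0.01 m and contact force between the fingers and anything else below 0.3 N), for 0.2 s.
2. the slide is home against its end stop (value of joint carriage above 0.08 m), for 0.1 s.
At the end, for the whole second after the job is handed in: The slide is home against the end stop (within 5 mm), the plunger's handle is still parked in its rest notch (8 to 14.5 mm above the locked height and a quarter turn from its start, within 14 degrees), and the casting sits in its nest on the slide, upright and within 9 mm of its middle (value of joint carriage above 0.08 m and z of plunger_handle in the frame of push_plate between 0.031 and 0.0375 m and angle between the y axis of plunger_handle and the x axis of push_plate, either way round below 0.25 rad and y of casting_centre in the frame of push_plate between 0.084 and 0.102 m and x of casting_centre in the frame of push_plate between -0.009 and 0.009 m and angle between casting_centre's own z axis and vertical below 0.15 rad); the robot touches nothing.
It also fails if it takes over 51 s, if anything falls off the work surface, if the arm or the gripper's body presses on something with over 40 N, if the wrist force passes 120 N, or if a joint passes its speed limit or range.

### The arm

A 6-joint arm with a two-finger parallel gripper is mounted at the origin on a cart in front of the work surface, level with it; the furniture and walls round the work are solid. World frame = base frame: x ahead of the robot, y to its left, z up, the work surface at z = 0. Lengths are in m, angles in degrees, forces in N, time in s.
With the tool pointing down it reaches from about 0.25 to 0.725 m from the base axis. Payload 9.7 kg.
Tool frame: the origin (TCP) lies at the very end of the fingers, on their centre line; the grasp point (between the pads) lies 19 mm behind it (bot.grip_depth is the distance from the TCP to the grasp point, in m); z points along the fingers, y is the direction in which the jaws open and shut (so a half turn about z gives the same grasp; the last joint's range is limited). The gripper opens to 85 mm and grips with 20 to 120 N. Pads are 22 mm wide; open, the fingers measure 114 mm over their backs; the gripper's body (76 mm by 85 mm) begins 54 mm behind the grasp point. The pads swing forward as they close: fully open they stand 13 mm farther back than shut.
Start: joints at [-67.151, 4.979, 10.078, 95.1, 0, 90], TCP at [0.214, -0.507, 0.231] pointing down, gripper open.
Joint ranges: [-179.16, 179.16], [-48.56, 103.87], [-65.8, 70.77], [-126.05, 130.52], [-82.76, 87.17], [-180, 180]. Speed limits (degrees/s): [127.2, 127.2, 147.25, 180, 180, 180].

### API

Orientations are given as [roll, pitch, yaw] about the fixed x, y, z axes, in that order (R = Rz(yaw) Ry(pitch) Rx(roll)).
In Python, from workcell import bot, viewer gives the robot as it stands.
- The arm moves only by the tool arm_command, never from a script. Its argument "motion" is a list of rows, each a list of 3 entries, a list of its own where there are three numbers: the opening, from 0 (shut) to 1 (fully open), then the shift along the tool's x, y, z in units of 60 mm (1.0 is 60 mm), then the turn, a rotation vector about the tool's x, y, z in units of 6 degrees (1.0 is 6 degrees). A call has 1 to 12 rows; each row shifts and turns the commanded pose from where the row before left it, along the tool's axes as they then stand; what a row does not reach is not made up. A row lasts 1/8 s, in which the tool goes at most 62.5 mm and 10.7 degrees, less where a joint would pass 70% of its speed; a pose out of reach is approached as far as the arm can. A call is refused whole if a number of a shift passes 1 or a number of a turn 1, either way. A call with a gripper value outside its range is refused whole. The fingers move at their own pace and stop on an object; "newtons" is the grip in N (left out, the last holds). Time passes only in rows, so rows that do not move let the fingers close. It gives the time, the measured TCP pose, the force and the opening at its end, in the units of the state.
- bot.get_obs(): the state, without advancing time (a new reading comes with each control period).
- viewer.camera(name): name is "side" or "top"; returns the picture (420x560x3 uint8, blue, green, red); there is no depth.
- viewer.calibration(name): a dict with "fx", "fy", "cx", "cy" (pixels), "T" (4x4, takes a point from camera to world coordinates). Camera axes: x right, y down, z forward; pixel columns grow to the right and rows downward; lengths in m; the calibration is good to about 2 mm. A picture is of the moment at which its call begins. calibration takes no time and is no camera call.
- bot.job_done(): hands the job in, once; it reports no verdict.
The state is a dict: "time": time; "q": joint angles; "qd": joint speeds; "joint_efforts": joint torques, N m; "ee_pos": TCP position; "tcp_rot": TCP orientation; "wrist_force": force on the tool from outside, world axes, zero at the start; "torque": the same for the moment, N m; "opening": finger opening in m.
Only numpy, scipy, OpenCV 4.12 (cv2) and the standard library are available. Lean on these libraries where they do the work, as an engineer would, in place of code of your own. Each camera call takes 0.05 s, during which the arm holds its last target.

## Working session

There is one attempt and no reset: what is moved stays moved. The work goes in short steps, Python scripts to look and compute and a tool call to move; the robot and the scene stay as the last step left them, time stands still between calls to the robot, and variables do not carry over. Pictures are saved under pics/ and viewed, and the job is handed in when it is done.

Besides the shell and the picture viewer there is one more tool, called after "Emit:" as name(argument=value, ...) on one line, values as JSON. arm_command: Moves the arm, as the interface text tells. Its arguments: {"type":"object","properties":{"motion":{"type":"array"},"newtons":{"type":"number"}},"required":["motion"]}

```bash
ls; mkdir -p pics
python3 - <<'E'
from workcell import bot, viewer
import cv2
for n in ("side","top"):
    im=viewer.camera(n); cv2.imwrite(f"pics/{n}0.png",im)
    c=viewer.calibration(n); print(n,{k:(v if k!="T" else v.tolist() if hasattr(v,'tolist') else v) for k,v in c.items()})
o=bot.get_obs(); print(o, bot.grip_depth)
E
```

```text
pics
side {'fx': 479.8073742520061, 'fy': 479.8073742520061, 'cx': 277.37466167812295, 'cy': 207.81003846410505, 'T': [[-0.974769875042995, -0.10005145755897962, 0.1995329460239279, 0.3377697155631325], [-0.2223996249770867, 0.35912868134163534, -0.9064022269654181, 0.790425398240392], [0.01902886015281023, -0.9279096378840678, -0.3723192264752694, 0.39717929035840144], [0.0, 0.0, 0.0, 1.0]]}
top {'fx': 391.7196742189924, 'fy': 391.7196742189924, 'cx': 280.84205509123217, 'cy': 213.01354882289527, 'T': [[-0.028358275605373795, -0.9822132298700271, 0.18561513751033132, 0.35697808669436526], [-0.9989113238054234, 0.03472669576620523, 0.031148415280049104, 0.013928489961377369], [-0.03704018598747356, -0.18452974738358843, -0.9821287069180712, 0.9056900711519436], [0.0, 0.0, 0.0, 1.0]]}
{'time': 0.1, 'q': array([-6.71502735e+01,  5.00814356e+00,  1.00400073e+01,  9.50981961e+01,
       -2.66646414e-04,  8.99996580e+01]), 'qd': array([-0.03552715, -0.04223814,  0.13451348,  0.04462118,  0.09939683,
        0.0450681 ]), 'joint_efforts': array([-5.52621987e-04, -5.21561730e+01,  4.65653229e+01,  1.61767431e-02,
       -1.23447688e-05, -1.81606129e-05]), 'ee_pos': array([ 0.21349887, -0.50666579,  0.23066116]), 'tcp_rot': array([-1.79933668e+02,  2.66250332e-04,  2.28500688e+01]), 'wrist_force': array([0.29570904, 1.18209051, 0.67066174]), 'torque': array([-0.02364123,  0.04205558,  0.0072498 ]), 'opening': 0.08528669894568046} 0.0187
```

View pics/side0.png

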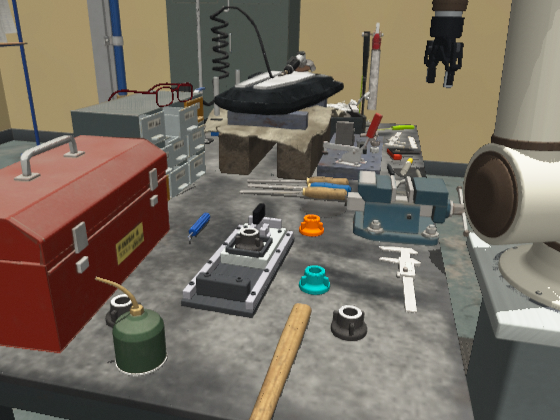

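View pics/top0.png

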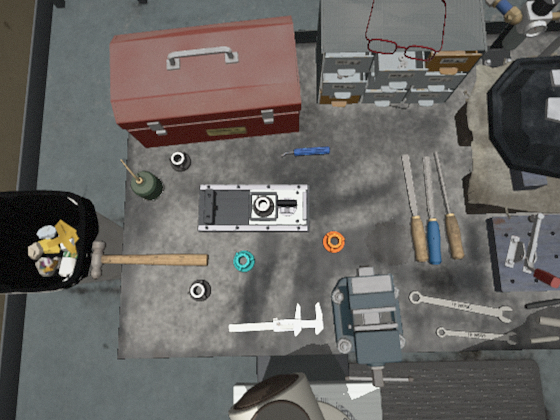

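Top view: the slide fixture spans (198–310, 184–232). The casting is in its nest at about (263,205), with the plunger handle at about (287,205) to its right. Lookalikes for the casting are black at (180,160) and (199,291), turquoise at (244,261) and orange at (335,241). The one in the nest is the one meant, so I'll check it in a close crop.

Run:
```python
import cv2, numpy as np
t=cv2.imread("pics/top0.png")[175:240,190:320]; s=cv2.imread("pics/side0.png")[190:315,175:305]
cv2.imwrite("pics/t_crop.png",cv2.resize(t,None,fx=6,fy=6,interpolation=cv2.INTER_CUBIC))
cv2.imwrite("pics/s_crop.png",cv2.resize(s,None,fx=4.6,fy=4.6,interpolation=cv2.INTER_CUBIC))
```

```text
(no output)
```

View pics/t_crop.png

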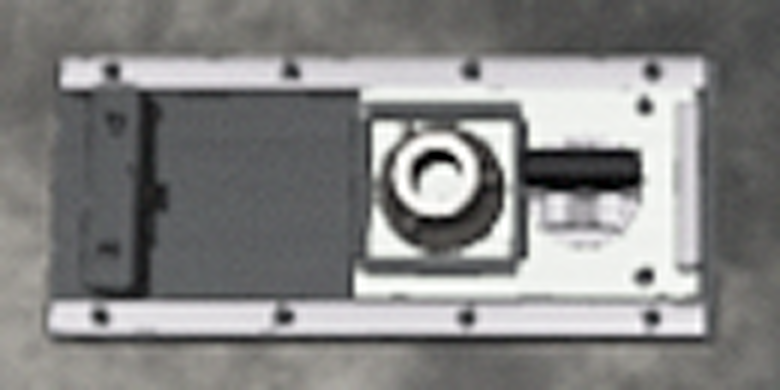

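View pics/s_crop.png

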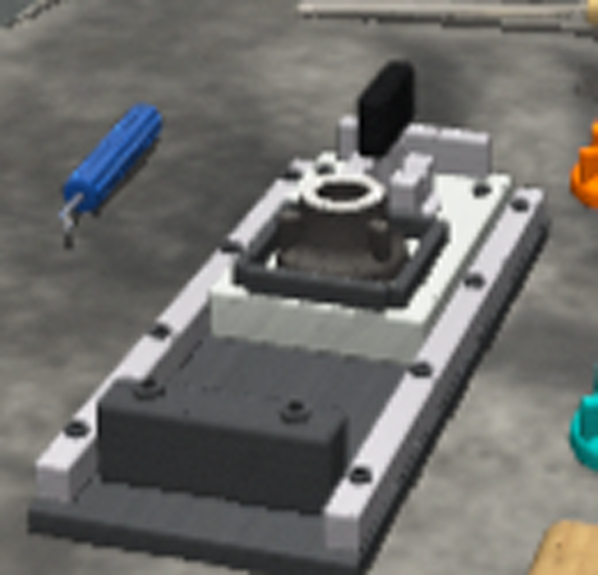

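```bash
cat > h.py <<'E'
import numpy as np, cv2
from workcell import bot, viewer
def ray(n,u,v):
    c=viewer.calibration(n);T=np.array(c["T"]);d=T[:3,:3]@np.array([(u-c["cx"])/c["fx"],(v-c["cy"])/c["fy"],1]);return T[:3,3],d/np.linalg.norm(d)
def plane(n,u,v,z):
    o,d=ray(n,u,v);return o+d*(z-o[2])/d[2]
def tri(a,b):
    (o1,d1),(o2,d2)=ray("top",*a),ray("side",*b)
    s=np.linalg.lstsq(np.c_[d1,-d2],o2-o1,rcond=None)[0];p,q=o1+s[0]*d1,o2+s[1]*d2
    return (p+q)/2,np.linalg.norm(p-q)
E
python3 - <<'E'
from h import *
np.set_printoptions(precision=4,suppress=True)
T=lambda x,y:(190+(x+.5)/6-.5,175+(y+.5)/6-.5)
S=lambda x,y:(175+(x+.5)/4.6-.5,190+(y+.5)/4.6-.5)
for nm,pts,z in (("strip far",[(62,57),(707,57)],.024),("strip near",[(50,337),(707,337)],.024)):
    P=[plane("top",*T(*p),z) for p in pts];d=P[0]-P[1];print(nm,P[0],P[1],np.linalg.norm(d),np.degrees(np.arctan2(-d[0],d[1])))
# strip edge fit from image rows
t=cv2.imread("pics/top0.png");s=cv2.imread("pics/side0.png")
for n,im,roi in (("top",t,(275,198,25,11)),("side",s,(250,200,18,28))):
    x,y,w,h=roi;g=im[y:y+h,x:x+w].max(2);m=(g<60).astype(np.uint8)
    k,l,st,ce=cv2.connectedComponentsWithStats(m)
    print(n,[(st[i].tolist(),(ce[i]+[x,y]).round(1).tolist()) for i in range(1,k) if st[i][4]>8])
print("handle tri",tri(T(582,168),S(386,109)))
print("handle ctr z.071",plane("top",*T(582,169),.071),"top face z.084",plane("top",*T(582,163),.084))
e=[plane("top",*T(525,163),.084),plane("top",*T(640,163),.084)];print(e,np.linalg.norm(e[0]-e[1]))
print("plate top mid",plane("top",*T(688,185),.048),"ends",plane("top",*T(688,100),.048),plane("top",*T(688,270),.048))
print("plate side ends",plane("side",*S(410,128),.048),plane("side",*S(490,137),.048), plane("side",*S(340,120),.048))
print("casting top",plane("top",*T(436,175),.060),plane("side",*S(342,190),.060))
E
```

```text
strip far [0.5992 0.2295 0.024 ] [ 0.5896 -0.0217  0.024 ] 0.25135527036219313 -2.1894227443896432
strip near [0.489 0.233 0.024] [ 0.4806 -0.0172  0.024 ] 0.2503587327219762 -1.9262394645935923
top [([2, 2, 20, 7, 111], [286.3, 203.0])]
side [([3, 4, 13, 21, 190], [258.5, 213.4])]
handle tri (array([0.5388, 0.0274, 0.0694]), np.float64(0.002107240788943556))
handle ctr z.071 [0.537  0.0272 0.071 ] top face z.084 [0.5364 0.027  0.084 ]
[array([0.5372, 0.0474, 0.084 ]), array([0.5357, 0.0063, 0.084 ])] 0.04114210669250557
plate top mid [ 0.5345 -0.0116  0.048 ] ends [ 0.567  -0.0129  0.048 ] [ 0.5024 -0.0104  0.048 ]
plate side ends [ 0.5387 -0.006   0.048 ] [ 0.5055 -0.0056  0.048 ] [ 0.5682 -0.0065  0.048 ]
casting top [0.5391 0.0813 0.06  ] [0.5413 0.0841 0.06  ]
```

The handle is at about (0.537, 0.027, 0.071). The plate is at about (0.535, -0.012), 39 mm from the handle as described. The casting is at about y 0.082, 93 mm from the plate. Fixture yaw is about -2.1°. These agree with the sizes given, so I'll move above the handle.

Emit:
arm_command(motion=[[0.6,[0.35,-0.25,0],[0,0,0]],[0.6,[0.7,-0.51,0],[0,0,0]],[0.6,[0.7,-0.51,0],[0,0,0]],[0.6,[0.7,-0.51,0],[0,0,0]],[0.6,[0.7,-0.51,0],[0,0,0]],[0.6,[0.7,-0.51,0],[0,0,0]],[0.6,[0.7,-0.51,0],[0,0,0]],[0.6,[0.7,-0.51,0],[0,0,0]],[0.6,[0.7,-0.51,0],[0,0,0]],[0.6,[0.7,-0.51,0],[0,0,0]],[0.6,[0.7,-0.51,0],[0,0,0]],[0.6,[0.7,-0.51,0],[0,0,0]]], newtons=40)

```text
time: 1.6
ee_pos: [0.5227, 0.0064, 0.231]
tcp_rot: [-180.0, 0.0, 22.9]
wrist_force: [0.2, -0.4, -0.1]
opening: 0.0512
```

Emit:
arm_command(motion=[[0.6,[0,0,0],[0,0,-1]],[0.6,[0,0,0],[0,0,-1]],[0.6,[0,0,0],[0,0,-1]],[0.6,[0,0,0],[0,0,-1]],[0.6,[0,0,0],[0,0,-1]],[0.6,[0,0,0],[0,0,-1]],[0.6,[0,0,0],[0,0,-1]],[0.6,[0,0,0],[0,0,-1]],[0.6,[0,0,0],[0,0,-1]],[0.6,[0,0,0],[0,0,-1]],[0.6,[0,0,0],[0,0,-0.84]],[0.6,[0,0,0],[0,0,0]]])

```text
time: 3.1
ee_pos: [0.522, 0.0047, 0.231]
tcp_rot: [-180.0, 0.0, 87.9]
wrist_force: [0.4, -0.2, -0.3]
opening: 0.0517
```

Emit:
arm_command(motion=[[0.6,[0.39,0.24,0],[0,0,0]],[0.6,[0,0,0.5],[0,0,0]],[0.6,[0,0,0.5],[0,0,0]],[0.6,[0,0,0.5],[0,0,0]],[0.6,[0,0,0.35],[0,0,0]],[0.6,[0,0,0],[0,0,0]],[0.6,[0,0,0],[0,0,0]]])

```text
time: 3.98
ee_pos: [0.5377, 0.0276, 0.1213]
tcp_rot: [179.9, -0.0, 87.8]
wrist_force: [0.8, 0.5, 0.0]
opening: 0.0514
```

Run:
```python
from h import *
s=viewer.camera("side");o=bot.get_obs();print(o["ee_pos"],o["tcp_rot"],o["opening"])
cv2.imwrite("pics/s1.png",cv2.resize(s[100:300,160:360],None,fx=3,fy=3,interpolation=cv2.INTER_CUBIC))
```

```text
[0.53790867 0.02762487 0.12151698] [ 1.79913037e+02 -8.00413081e-03  8.78516557e+01] 0.05142655278999834
```

View pics/s1.png

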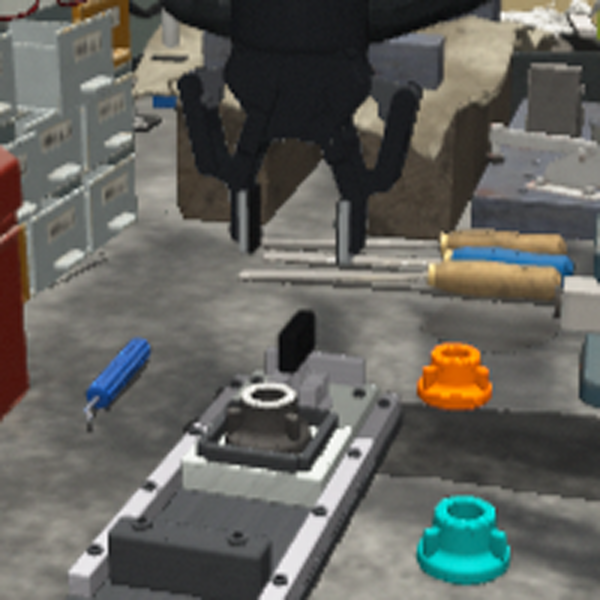

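The handle (crop 297,340) sits midway below the two fingertips (248,250) and (345,262). I'll go down and grip it.

Emit:
arm_command(motion=[[0.6,[0,0,0.3],[0,0,0]],[0.6,[0,0,0.3],[0,0,0]],[0.6,[0,0,0.3],[0,0,0]],[0.6,[0,0,0.12],[0,0,0]],[0.6,[0,0,0],[0,0,0]],[0.3,[0,0,0],[0,0,0]],[0.1,[0,0,0],[0,0,0]],[0.0,[0,0,0],[0,0,0]],[0,[0,0,0],[0,0,0]],[0,[0,0,0],[0,0,0]],[0,[0,0,0],[0,0,0]]], newtons=40)

```text
time: 5.4
ee_pos: [0.5378, 0.0276, 0.0598]
tcp_rot: [179.9, -0.0, 87.9]
wrist_force: [-1.0, 0.2, 6.5]
opening: 0.0111
```

Emit:
arm_command(motion=[[0,[0,0,-0.12],[0,0,0]],[0,[0,0,-0.12],[0,0,0]],[0,[0,0,-0.1],[0,0,0]],[0,[0,0,0],[0,0,0]],[0,[0,0,0],[0,0,0]]])

```text
time: 6.02
ee_pos: [0.5375, 0.0276, 0.0788]
tcp_rot: [-180.0, 0.0, 87.9]
wrist_force: [5.7, 0.7, -8.9]
opening: 0.0114
```

Run:
```python
from h import *
s=viewer.camera("side");o=bot.get_obs();print(o["ee_pos"],o["wrist_force"],o["torque"],o["opening"])
cv2.imwrite("pics/s2.png",cv2.resize(s[140:280,180:320],None,fx=4,fy=4,interpolation=cv2.INTER_CUBIC))
```

```text
[0.53750176 0.02759694 0.078791  ] [ 5.44178745 -0.48030594 -8.48861959] [ 0.12410921 -1.31363982 -0.01405821] 0.011092884092331818
```

View pics/s2.png

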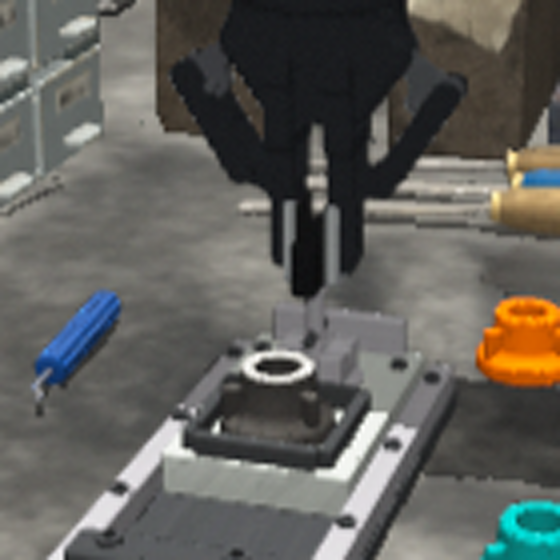

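Emit:
arm_command(motion=[[0,[0,0,-0.03],[0,0,0]],[0,[0,0,0],[0,0,0.5]],[0,[0,0,0],[0,0,0.8]],[0,[0,0,0],[0,0,0.8]],[0,[0,0,0],[0,0,0.8]],[0,[0,0,0],[0,0,0.8]],[0,[0,0,0],[0,0,0.8]]])

```text
time: 6.95
ee_pos: [0.537, 0.0277, 0.0803]
tcp_rot: [-179.9, 0.0, 60.7]
wrist_force: [4.4, 0.8, -9.1]
opening: 0.011
```

Emit:
arm_command(motion=[[0,[0,0,0],[0,0,0.9]],[0,[0,0,0],[0,0,0.9]],[0,[0,0,0],[0,0,0.9]],[0,[0,0,0],[0,0,0.9]],[0,[0,0,0],[0,0,0.9]],[0,[0,0,0],[0,0,0.9]],[0,[0,0,0],[0,0,0.9]],[0,[0,0,0],[0,0,0.9]],[0,[0,0,0],[0,0,0.9]],[0,[0,0,0],[0,0,0.9]],[0,[0,0,0],[0,0,0.9]],[0,[0,0,0],[0,0,0.6]]])

```text
time: 8.45
ee_pos: [0.5366, 0.0198, 0.0805]
tcp_rot: [-176.9, 0.2, 0.6]
wrist_force: [-0.5, 128.4, -8.4]
opening: 0.0115
```

Run:
```python
from h import *
s=viewer.camera("side");o=bot.get_obs();print(o["ee_pos"],o["tcp_rot"],o["wrist_force"],o["torque"],o["opening"])
cv2.imwrite("pics/s3.png",cv2.resize(s[140:280,180:320],None,fx=4,fy=4,interpolation=cv2.INTER_CUBIC))
```

```text
[0.53646382 0.02107891 0.08060968] [-176.55352954    0.17845306    0.49565074] [  1.90122819 107.82585398  -9.13407852] [ 2.19927603e+01 -2.74168990e-01  1.38692582e-02] 0.011317053479994716
```

View pics/s3.png

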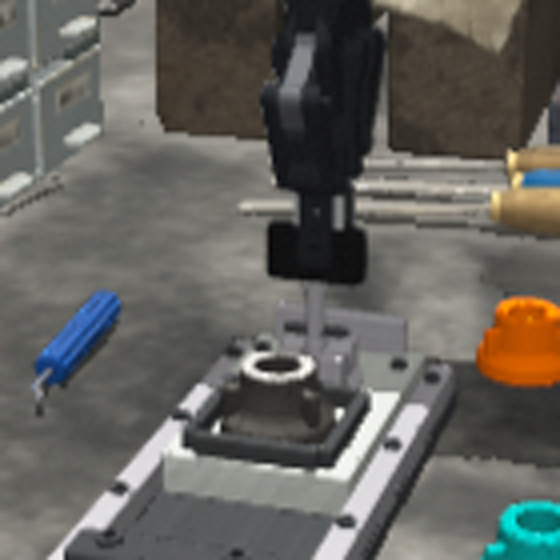

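Run:
```python
from h import *
np.set_printoptions(precision=3,suppress=True)
o=bot.get_obs();print({k:np.round(v,3) for k,v in o.items()})
im=viewer.camera("top");cv2.imwrite("pics/t3.png",im)
im=viewer.camera("side");cv2.imwrite("pics/s3b.png",im)
o=bot.get_obs();print({k:np.round(v,3) for k,v in o.items()})
```

```text
{'time': np.float64(8.5), 'q': array([  0.421,   3.093,  -8.634,  78.456,   3.446, 179.926]), 'qd': array([ 2.913, -0.038,  0.072, -0.016, -0.448,  0.255]), 'joint_efforts': array([-59.79 , -54.547,  50.303,   0.737, -32.32 ,   0.083]), 'ee_pos': array([0.536, 0.021, 0.081]), 'tcp_rot': array([-176.554,    0.178,    0.496]), 'wrist_force': array([  1.901, 107.826,  -9.134]), 'torque': array([21.993, -0.274,  0.014]), 'opening': np.float64(0.011)}
{'time': np.float64(8.6), 'q': array([  0.598,   3.097,  -8.629,  78.447,   3.213, 179.934]), 'qd': array([ 0.973, -0.011,  0.   , -0.107, -1.438,  0.02 ]), 'joint_efforts': array([-55.953, -54.661,  50.26 ,   0.859, -27.917,   0.107]), 'ee_pos': array([0.537, 0.022, 0.081]), 'tcp_rot': array([-176.786,    0.168,    0.664]), 'wrist_force': array([  0.464, 101.886,  -8.603]), 'torque': array([20.741, -0.235,  0.002]), 'opening': np.float64(0.011)}
```

View pics/t3.png

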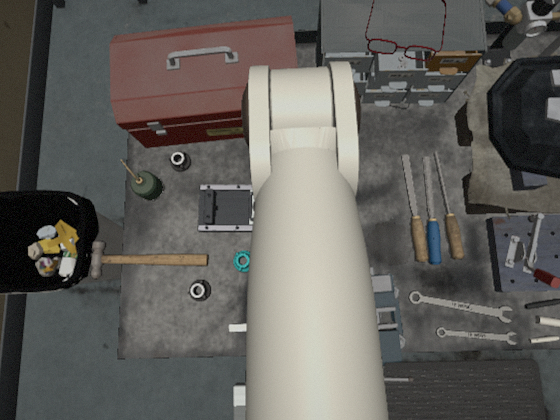

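View pics/s3b.png

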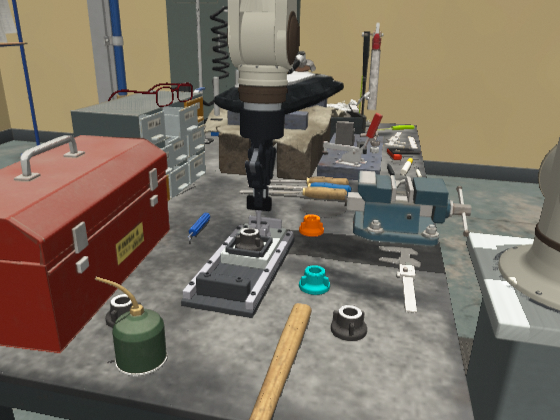

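The top view is hidden by the arm. Joint 6 ran into its +180° limit, which pulled the tool about 6 mm toward -y against the slide's start stop. The wrist read 128 N at its peak, which is over the 120 N limit, and I'll report that. I'll back the turn off by about 7° to remove the side load. The V notch centres up to 12° off, so that is still enough turn.

Emit:
arm_command(motion=[[0,[0,0,0],[0,0,-0.4]],[0,[0,0,0],[0,0,-0.4]],[0,[0,0,0],[0,0,-0.4]],[0,[0,0,0],[0,0,0]]])

```text
time: 9.1
ee_pos: [0.5367, 0.0216, 0.0806]
tcp_rot: [-176.9, -0.2, 8.0]
wrist_force: [0.5, 99.3, -9.1]
opening: 0.0114
```

Run:
```python
from h import *
s=viewer.camera("side");o=bot.get_obs();print({k:np.round(v,3) for k,v in o.items()})
cv2.imwrite("pics/s4.png",cv2.resize(s[140:280,180:320],None,fx=4,fy=4,interpolation=cv2.INTER_CUBIC))
```

```text
{'time': np.float64(9.15), 'q': array([  0.673,   3.091,  -8.621,  78.434,   3.084, 172.726]), 'qd': array([-0.038, -0.052,  0.019,  0.007, -0.024,  0.239]), 'joint_efforts': array([-5.3052e+01, -5.4598e+01,  5.0029e+01,  1.0900e+00, -2.7244e+01,
        3.9000e-02]), 'ee_pos': array([0.537, 0.022, 0.081]), 'tcp_rot': array([-176.922,   -0.245,    7.937]), 'wrist_force': array([ 1.   , 98.366, -9.417]), 'torque': array([20.096, -0.32 ,  0.06 ]), 'opening': np.float64(0.011)}
```

View pics/s4.png

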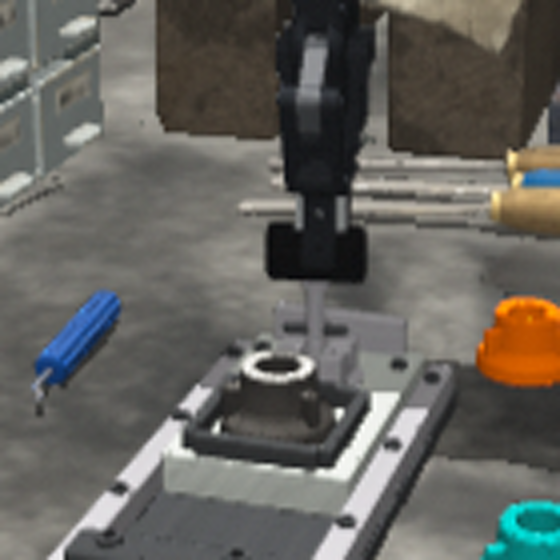

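Emit:
arm_command(motion=[[0,[0,-0.04,0],[-0.15,0,0]],[0,[0,-0.04,0],[-0.15,0,0]],[0,[0,0,0],[0,0,0]]])

```text
time: 9.52
ee_pos: [0.5365, 0.0231, 0.0806]
tcp_rot: [-179.2, -0.2, 7.8]
wrist_force: [2.7, 77.8, -8.5]
opening: 0.0109
```

Run:
```python
from h import *
o=bot.get_obs();print({k:np.round(v,3) for k,v in o.items()})
```

```text
{'time': np.float64(9.525), 'q': array([  2.011,   2.802,  -8.887,  78.162,   0.861, 174.205]), 'qd': array([-0.447,  0.022,  0.113,  0.084,  0.529, -0.395]), 'joint_efforts': array([-41.411, -54.309,  48.739,   2.21 , -22.069,   0.174]), 'ee_pos': array([0.537, 0.023, 0.081]), 'tcp_rot': array([-179.159,   -0.234,    7.805]), 'wrist_force': array([ 2.671, 77.765, -8.535]), 'torque': array([16.339, -0.503,  0.119]), 'opening': np.float64(0.011)}
```

Emit:
arm_command(motion=[[0,[0,-0.08,0],[0,0,0]],[0,[0,-0.08,0],[0,0,0]],[0,[0,0,0],[0,0,0]]])

```text
time: 9.9
ee_pos: [0.5362, 0.0258, 0.0807]
tcp_rot: [-180.0, -0.2, 7.5]
wrist_force: [6.7, 39.9, -9.9]
opening: 0.0109
```

Run:
```python
from h import *
o=bot.get_obs();print({k:np.round(v,3) for k,v in o.items()})
```

```text
{'time': np.float64(9.9), 'q': array([ 2.72400e+00,  2.69100e+00, -8.98100e+00,  7.80920e+01,
        6.10000e-02,  1.75229e+02]), 'qd': array([-0.24 , -0.023,  0.051,  0.105,  0.526, -0.204]), 'joint_efforts': array([-21.137, -54.079,  47.256,   3.638, -11.525,   0.104]), 'ee_pos': array([0.536, 0.026, 0.081]), 'tcp_rot': array([-179.959,   -0.24 ,    7.495]), 'wrist_force': array([ 6.699, 39.941, -9.86 ]), 'torque': array([ 8.577, -1.371,  0.058]), 'opening': np.float64(0.011)}
```

Emit:
arm_command(motion=[[0,[0,-0.07,0],[0.05,0,0.2]],[0,[0,-0.07,0],[0.05,0,0.2]],[0,[0,0,0],[0,0,0]],[0,[0,0,0],[0,0,0]]])

```text
time: 10.4
ee_pos: [0.5358, 0.028, 0.0807]
tcp_rot: [180.0, -0.2, 4.8]
wrist_force: [10.0, 8.5, -9.3]
opening: 0.0114
```

Run:
```python
from h import *
s=viewer.camera("side");o=bot.get_obs();print({k:np.round(v,3) for k,v in o.items()})
cv2.imwrite("pics/s5.png",cv2.resize(s[140:280,180:320],None,fx=4,fy=4,interpolation=cv2.INTER_CUBIC))
```

```text
{'time': np.float64(10.45), 'q': array([ 3.0050e+00,  2.6520e+00, -9.0120e+00,  7.8102e+01, -2.2000e-02,
        1.7820e+02]), 'qd': array([-0.002,  0.037,  0.022, -0.031,  0.009, -0.047]), 'joint_efforts': array([-4.0890e+00, -5.4040e+01,  4.6752e+01,  4.1130e+00, -2.1540e+00,
        2.0000e-03]), 'ee_pos': array([0.536, 0.028, 0.081]), 'tcp_rot': array([179.97 ,  -0.232,   4.805]), 'wrist_force': array([10.002,  8.886, -9.162]), 'torque': array([ 1.665, -1.947, -0.007]), 'opening': np.float64(0.011)}
```

View pics/s5.png

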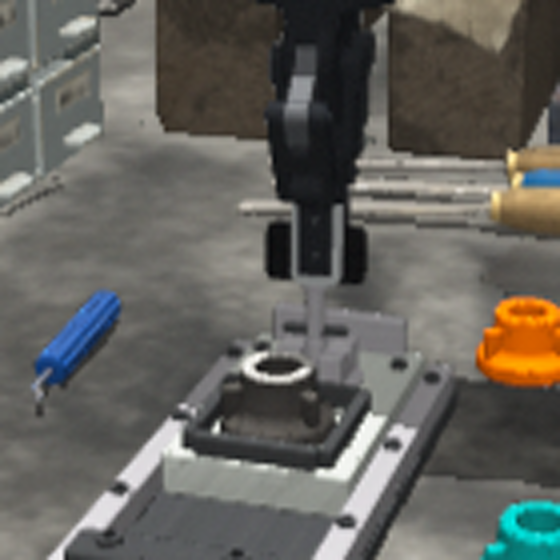

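Emit:
arm_command(motion=[[0,[0.03,-0.03,0],[0,0,0]],[0,[0,0,0.06],[0,0,0]],[0,[0,0,0.05],[0,0,0]],[0,[0,0,0.02],[0,0,0]],[0,[0,0,0],[0,0,0]]])

```text
time: 11.08
ee_pos: [0.5363, 0.0285, 0.0735]
tcp_rot: [179.8, -0.1, 4.7]
wrist_force: [-0.2, 0.6, -5.1]
opening: 0.0112
```

Emit:
arm_command(motion=[[0.2,[0,0,0.01],[0,0,0]],[0.3,[0,0,0],[0,0,0]],[0.4,[0,0,0],[0,0,0]],[0.4,[0,0,0],[0,0,0]],[0.4,[0,0,0],[0,0,0]],[0.4,[0,0,0],[0,0,0]]])

```text
time: 11.82
ee_pos: [0.5365, 0.0285, 0.0727]
tcp_rot: [179.8, -0.1, 4.7]
wrist_force: [-0.9, 0.8, -0.1]
opening: 0.0344
```

Run:
```python
from h import *
s=viewer.camera("side");o=bot.get_obs();print({k:np.round(v,3) for k,v in o.items()})
cv2.imwrite("pics/s6.png",cv2.resize(s[140:280,180:320],None,fx=4,fy=4,interpolation=cv2.INTER_CUBIC))
```

```text
{'time': np.float64(11.875), 'q': array([  3.137,   3.017,  -9.536,  77.325,  -0.18 , 178.397]), 'qd': array([ 0.049,  0.033, -0.087, -0.035,  0.005, -0.006]), 'joint_efforts': array([-4.0000e-03, -4.9943e+01,  4.6585e+01, -2.2000e-02, -1.0000e-02,
        0.0000e+00]), 'ee_pos': array([0.537, 0.029, 0.073]), 'tcp_rot': array([ 1.79817e+02, -1.17000e-01,  4.73900e+00]), 'wrist_force': array([-0.068,  0.467, -0.154]), 'torque': array([0.017, 0.02 , 0.081]), 'opening': np.float64(0.034)}
```

View pics/s6.png

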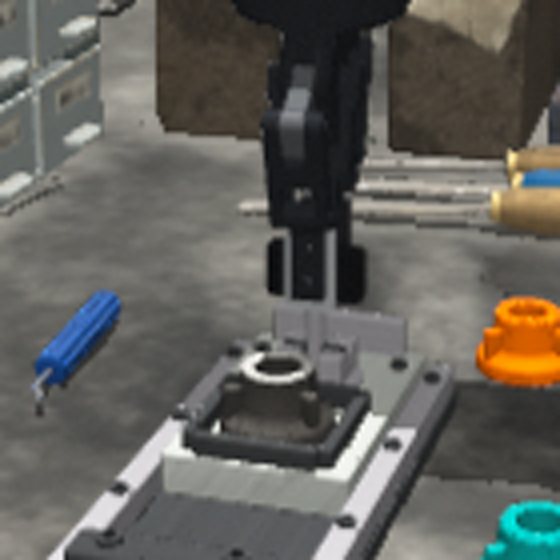

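Emit:
arm_command(motion=[[0.4,[0,0,-0.3],[0,0,0]],[0.4,[0,0,-0.5],[0,0,0]],[0.4,[0,0,-0.5],[0,0,0]],[0.4,[0,0,0],[0,0,0]]])

```text
time: 12.38
ee_pos: [0.5377, 0.0288, 0.1545]
tcp_rot: [179.8, -0.4, 4.7]
wrist_force: [0.4, 0.8, 0.0]
opening: 0.0341
```

Run:
```python
from h import *
s=viewer.camera("side");o=bot.get_obs();print({k:np.round(v,3) for k,v in o.items() if k in("time","ee_pos","wrist_force")})
cv2.imwrite("pics/s7.png",cv2.resize(s[150:270,200:320],None,fx=5,fy=5,interpolation=cv2.INTER_CUBIC))
c=viewer.calibration("side");T=np.linalg.inv(np.array(c["T"]))
def proj(p):
    q=T@np.r_[p,1];return np.array([c["cx"]+c["fx"]*q[0]/q[2],c["cy"]+c["fy"]*q[1]/q[2]])
a=np.radians(-2.1);ex=np.array([np.cos(a),np.sin(a),0]);ey=np.array([-np.sin(a),np.cos(a),0])
for lift in (0,.012,.016):
    ctr=np.array([.537,.0275,.071+lift])
    print(lift,[((proj(ctr+sx*.022*ex+.006*ey+[0,0,sz*.013])-[200,150]+.5)*5-.5).round(0) for sx in(-1,1) for sz in(-1,1)])
```

```text
{'time': np.float64(12.425), 'ee_pos': array([0.537, 0.029, 0.153]), 'wrist_force': array([ 0.295,  0.301, -0.255])}
0 [array([357., 363.]), array([358., 295.]), array([238., 348.]), array([238., 281.])]
0.012 [array([357., 332.]), array([358., 263.]), array([238., 317.]), array([238., 249.])]
0.016 [array([358., 321.]), array([359., 252.]), array([238., 307.]), array([238., 238.])]
```

View pics/s7.png

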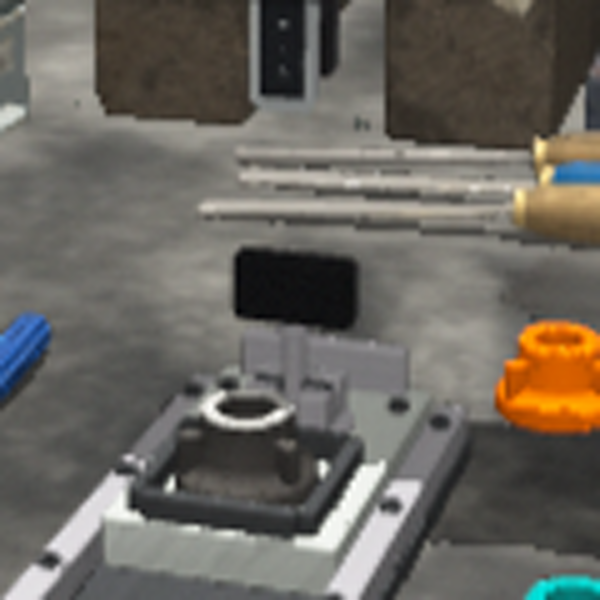

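Side view: the handle is square-on at crop (238–357, 249–330). That matches the corners predicted for a 12 mm lift, so it is parked, and the fingers are clear. Next I'll move behind the plate and turn back toward yaw 88°, away from the joint 6 limit, with the fingers shut.

Emit:
arm_command(motion=[[0.4,[-0.05,0.4,0],[0,0,0]],[0.2,[-0.05,0.42,0],[0,0,0]],[0,[-0.05,0.42,0],[0,0,0]],[0,[-0.05,0.42,0],[0,0,0]],[0,[0,0,0],[0,0,-1]],[0,[0,0,0],[0,0,-1]],[0,[0,0,0],[0,0,-1]],[0,[0,0,0],[0,0,-1]],[0,[0,0,0],[0,0,-1]],[0,[0,0,0],[0,0,-1]],[0,[0,0,0],[0,0,-1]],[0,[0,0,0],[0,0,-1]]])

```text
time: 13.92
ee_pos: [0.5322, -0.0715, 0.1503]
tcp_rot: [179.9, 0.1, 52.9]
wrist_force: [0.3, 0.2, -0.4]
opening: -0.0
```

Emit:
arm_command(motion=[[0,[0,0,0],[0,0,-1]],[0,[0,0,0],[0,0,-1]],[0,[0,0,0],[0,0,-1]],[0,[0,0,0],[0,0,-1]],[0,[0,0,0],[0,0,-1]],[0,[0,0,0],[0,0,-0.9]],[0,[0,0,0],[0,0,0]]])

```text
time: 14.8
ee_pos: [0.5322, -0.0715, 0.1504]
tcp_rot: [179.9, 0.2, 88.1]
wrist_force: [-0.5, 0.3, -0.0]
opening: -0.0002
```

Run:
```python
from h import *
o=bot.get_obs();print({k:np.round(v,3) for k,v in o.items()})
```

```text
{'time': np.float64(14.8), 'q': array([-7.566,  2.224, -1.77 , 85.917, -0.155, 84.334]), 'qd': array([ 1.40e-02, -1.18e-01,  1.59e-01, -1.00e-03, -6.40e-02,  2.95e+00]), 'joint_efforts': array([ 0.0000e+00, -4.9634e+01,  4.7148e+01, -1.8000e-02, -9.0000e-03,
       -8.0500e-01]), 'ee_pos': array([ 0.532, -0.071,  0.15 ]), 'tcp_rot': array([1.79927e+02, 1.62000e-01, 8.81000e+01]), 'wrist_force': array([-0.455,  0.307, -0.018]), 'torque': array([ 0.014, -0.017, -0.054]), 'opening': np.float64(-0.0)}
```

Emit:
arm_command(motion=[[0,[0,0,0.5],[0,0,0]],[0,[0,0,0.6],[0,0,0]],[0,[0,0,0.5],[0,0,0]],[0,[0,0,0.36],[0,0,0]],[0,[0,0,0],[0,0,0]]])

```text
time: 15.42
ee_pos: [0.5315, -0.0717, 0.0315]
tcp_rot: [-179.9, 0.1, 88.0]
wrist_force: [-0.8, -0.2, 0.2]
opening: -0.0002
```

Emit:
arm_command(motion=[[0,[0.2,0,0],[0,0,0]],[0,[0.25,0,0],[0,0,0]],[0,[0.2,0,0],[0,0,0]],[0,[0,0,0],[0,0,0]]])

```text
time: 15.92
ee_pos: [0.5344, -0.0317, 0.0337]
tcp_rot: [179.8, 0.2, 88.2]
wrist_force: [0.1, -0.2, 0.2]
opening: -0.0
```

Run:
```python
from h import *
s=viewer.camera("side");o=bot.get_obs();print({k:np.round(v,3) for k,v in o.items() if k in("time","ee_pos","wrist_force")})
cv2.imwrite("pics/s8.png",cv2.resize(s[130:270,180:320],None,fx=4,fy=4,interpolation=cv2.INTER_CUBIC))
```

```text
{'time': np.float64(15.975), 'ee_pos': array([ 0.534, -0.032,  0.034]), 'wrist_force': array([-0.024, -0.41 ,  0.837])}
```

View pics/s8.png

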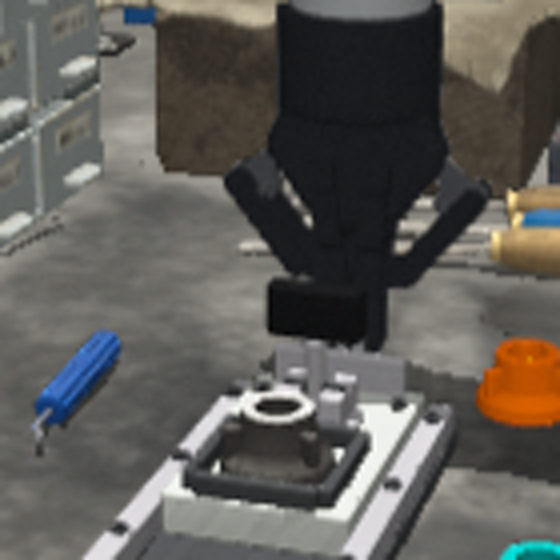

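The tool is behind the plate, the handle is still parked at crop (268–368, 280–345), and nothing is touching. I'll push at about 0.05 m/s.

Emit:
arm_command(motion=[[0,[0.05,0,0],[0,0,0]],[0,[0.05,0,0],[0,0,0]],[0,[0.08,0,0],[0,0,0]],[0,[0.1,0,0],[0,0,0]],[0,[0.1,0,0],[0,0,0]],[0,[0.1,0,0],[0,0,0]]])

```text
time: 16.73
ee_pos: [0.5352, -0.0038, 0.0332]
tcp_rot: [179.8, 0.2, 88.1]
wrist_force: [0.1, -2.9, 0.3]
opening: 0.0
```

Run:
```python
from h import *
s=viewer.camera("side");o=bot.get_obs();print({k:np.round(v,3) for k,v in o.items() if k in("time","ee_pos","wrist_force")})
cv2.imwrite("pics/s9.png",cv2.resize(s[130:270,180:320],None,fx=4,fy=4,interpolation=cv2.INTER_CUBIC))
```

```text
{'time': np.float64(16.775), 'ee_pos': array([ 0.535, -0.003,  0.033]), 'wrist_force': array([ 0.002,  1.203, -1.637])}
```

View pics/s9.png

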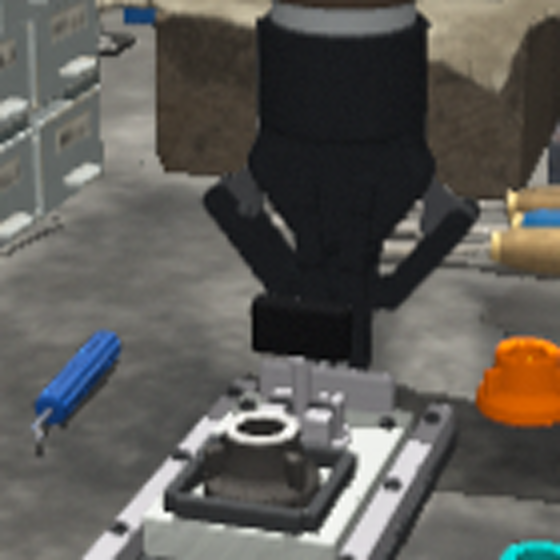

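The slide moves freely at about 3 N, with the handle still parked and the casting still in its nest. Continuing.

Emit:
arm_command(motion=[[0,[0.08,0,0],[0,0,0]],[0,[0.1,0,0],[0,0,0]],[0,[0.1,0,0],[0,0,0]],[0,[0.1,0,0],[0,0,0]],[0,[0.1,0,0],[0,0,0]],[0,[0.1,0,0],[0,0,0]],[0,[0.1,0,0],[0,0,0]],[0,[0.08,0,0],[0,0,0]],[0,[0.06,0,0],[0,0,0]]])

```text
time: 17.9
ee_pos: [0.5368, 0.0454, 0.0331]
tcp_rot: [179.8, 0.2, 88.1]
wrist_force: [1.7, -2.4, 1.1]
opening: -0.0001
```

Emit:
arm_command(motion=[[0,[0.06,0,0],[0,0,0]],[0,[0.06,0,0],[0,0,0]],[0,[0.05,0,0],[0,0,0]],[0,[0.03,0,0],[0,0,0]],[0,[0,0,0],[0,0,0]]])

```text
time: 18.52
ee_pos: [0.5367, 0.0574, 0.0328]
tcp_rot: [179.9, 0.1, 88.2]
wrist_force: [-0.3, -0.7, -0.1]
opening: 0.0
```

Emit:
arm_command(motion=[[0,[0.03,0,0],[0,0,0]],[0,[0.03,0,0],[0,0,0]],[0,[0,0,0],[0,0,0]]])

```text
time: 18.9
ee_pos: [0.5368, 0.0599, 0.0328]
tcp_rot: [179.9, 0.3, 88.1]
wrist_force: [-1.4, -7.2, 0.6]
opening: 0.0003
```

Emit:
arm_command(motion=[[0,[0.04,0,0],[0,0,0]],[0,[0,0,0],[0,0,0]]])

```text
time: 19.15
ee_pos: [0.5368, 0.06, 0.0328]
tcp_rot: [179.9, 0.5, 88.0]
wrist_force: [-2.0, -19.6, 2.5]
opening: 0.0004
```

Emit:
arm_command(motion=[[0,[-0.15,0,0],[0,0,0]],[0,[-0.4,0,0],[0,0,0]],[0,[-0.5,0,0],[0,0,0]],[0,[-0.5,0,0],[0,0,0]],[0,[0,0,-0.6],[0,0,0]],[0,[0,0,-0.6],[0,0,0]],[0,[0,0.6,-0.6],[0,0,0]],[0,[-0.6,0,-0.3],[0,0,0]],[0,[-0.8,0,0],[0,0,0]],[0,[-0.8,0,0],[0,0,0]],[0,[-0.6,0,0],[0,0,0]],[0,[0,0,0],[0,0,0]]])

```text
time: 20.65
ee_pos: [0.5641, -0.2004, 0.1594]
tcp_rot: [179.9, 0.1, 88.0]
wrist_force: [-0.4, 0.9, -0.8]
opening: 0.0001
```

Run:
```python
from h import *
s=viewer.camera("side");t=viewer.camera("top");o=bot.get_obs();print({k:np.round(v,3) for k,v in o.items() if k in("time","ee_pos","wrist_force")})
cv2.imwrite("pics/s10.png",cv2.resize(s[190:315,175:305],None,fx=4.6,fy=4.6,interpolation=cv2.INTER_CUBIC))
cv2.imwrite("pics/t10.png",cv2.resize(t[175:240,190:320],None,fx=6,fy=6,interpolation=cv2.INTER_CUBIC))
```

```text
{'time': np.float64(20.75), 'ee_pos': array([ 0.564, -0.198,  0.16 ]), 'wrist_force': array([-0.688, -0.296,  0.14 ])}
```

View pics/s10.png

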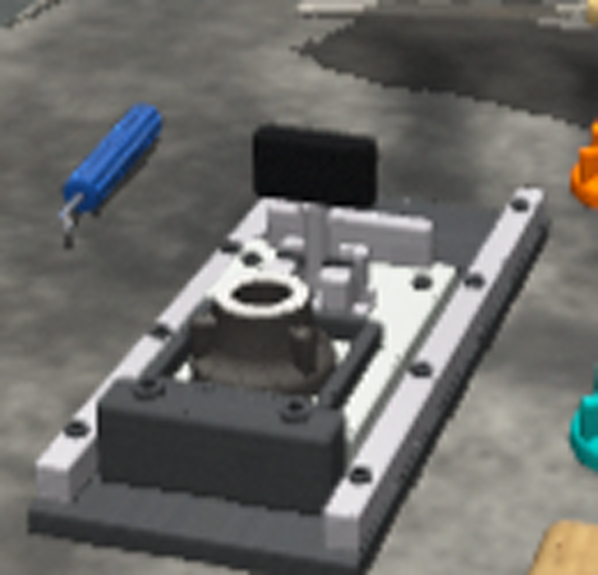

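View pics/t10.png

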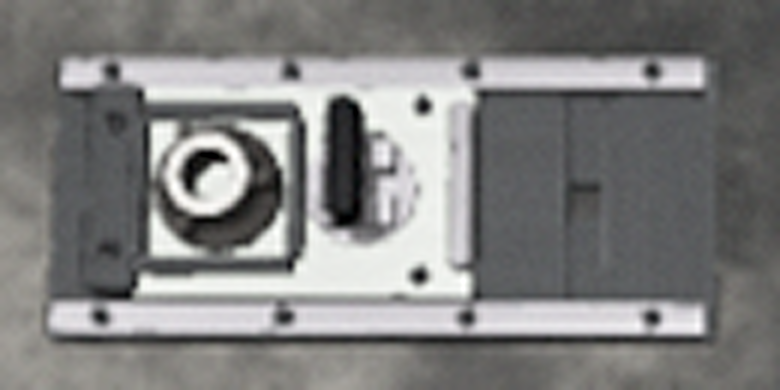

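The slide is against the end block: plate at crop x 460, about 86 mm of travel. The handle is crosswise at (345,160), the casting is upright in its nest at (215,185), and the arm is well clear. Handing in.

Run:
```python
from h import *
T=lambda x,y:(190+(x+.5)/6-.5,175+(y+.5)/6-.5)
p=plane("top",*T(460,185),.048);c=plane("top",*T(207,175),.060);h=plane("top",*T(345,160),.083)
print(p,c-p,h-p,"travel",np.linalg.norm(p-plane("top",*T(688,185),.048)))
print(bot.job_done())
```

```text
[0.53754459 0.07333811 0.048     ] [0.00463683 0.09284424 0.012     ] [0.00330614 0.03879353 0.035     ] travel 0.08501551025371462
the job is handed in; nothing more can be done
None
```

The job is handed in with the slide home, the plunger parked and the casting in its nest. However, the wrist force passed its 120 N limit once on the way, so the run may be judged a failure.

**What I did:** I gripped the handle, lifted it about 20 mm and turned it. I then lowered it into the rest notch and let go with the slide still at its start. After that I pushed the slide home with the closed fingers behind the plate and backed the arm clear, finishing at about 21 s.

**Last checks, all agreeing:**
- **Slide:** the cameras gave 85.0 mm of travel. On the final push the force rose to about 20 N with no further motion, which is the end stop.
- **Plunger:** it stands crosswise. After release, its image matched a 12 mm lift, and in the last pictures it was still raised and crosswise.
- **Casting:** it is upright in its nest, 93 mm ahead of the plate. Sideways it measured about 5 mm from the plate's middle by eye, or about 1 mm once the fixture's 2° skew is allowed for.
- **Robot:** it touches nothing.

**What went wrong:** I did not check joint 6's range before the quarter turn, and it ran into its 180° limit. That dragged the tool sideways against the locked slide, and the wrist force read 128 N, then 108 N. I backed the load off to about zero before lowering and releasing the handle.

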